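Check an extension tube over the light pad

TASK

Turn the light pad's dimmer knob clockwise until its white pointer line is in line with the orange mark. Then pick up the chrome extension tube from the wooden tray and, keeping it upright all the way, bring it about 10 cm above the middle of the pad's bright window so that light shines straight up through it. Keep it there steady and level for at least 3 seconds and finish while still holding it, with the knob still on the mark and the other things on the tray left where they lie.

Things in the scene. Friction and masses are not known exactly. Their poses are not given: they have to be found in the camera images.
- light_pad: flat grey light pad, 280 mm (its x) by 200 mm (its y), 18 mm thick, fixed to the cabinet top, left or right of the tray; origin at the centre of its underside, x points away from the dial end towards the window end, z up. Does not move
- window (a point): centre of the pad's bright white window (140 mm along the pad's x by 160 mm along its y), on the pad's top face, 18 mm above the cabinet top
- dial_grip (a point): grip point of the dimmer knob, on its vertical axis, 25 mm above the pad's top, 75 mm from the pad's centre away from the window. The knob is an upright black bar 50 mm long, 14 mm wide, 5 to 37 mm above the pad's top, on a hub 26 mm across, 7 mm high. x runs along the bar to the end with the white pointer line; z up. Friction 0.04 N m; it stays where left
- dial (a joint): angle of the dimmer knob in rad, growing clockwise seen from above, range 0 to 5.24. On a white disc 88 mm across black ticks stand every 0.524 rad from 0; the orange mark, the fifth tick (longer and wider), is at 2.094. The knob starts between 0.7 and 1.4. At 2.094 the pointer lies 0.524 rad anticlockwise, seen from above, of the pad's x axis
- tray: shallow wooden tray, 300 x 300 mm, walls 16 mm high and 6 mm thick, floor 6 mm thick, fixed; origin at the centre of its underside
- tube: chrome extension tube standing upright on the tray floor: an open straight ring-shaped tube, 44 mm outside, 36 mm inside, 50 mm tall, with a black grip band 47 mm across from 26 to 40 mm above its foot; about 0.06 to 0.13 kg; origin at the centre of its underside, z along its axis, up. Neighbours on the tray stand about 90 mm away, centre to centre
- cap_black: black lens cap, a disc 62 mm across, 9 mm thick; loose on the tray, to be left alone; origin at the centre of its underside, z up
- cap_grey: grey lens cap, a disc 52 mm across, 10 mm thick; loose on the tray, to be left alone; origin at the centre of its underside, z up
- cap_blue: blue lens cap, a disc 58 mm across, 8 mm thick; loose on the tray, to be left alone; origin at the centre of its underside, z up
- cap_white: white lens cap, a disc 48 mm across, 10 mm thick; loose on the tray, to be left alone; origin at the centre of its underside, z up
- grip_ring: black silicone lens grip ring lying flat, outside 68 mm, inside 56 mm, 12 mm high; loose on the tray, to be left alone; origin at the centre of its underside, z up
- prism: small clear glass prism standing on its triangular end, 31 mm sides, 26 mm tall; loose on the tray, to be left alone; origin at the centre of its underside, z up
- shoe_mount: aluminium cold-shoe mount, 34 x 30 mm, 14 mm tall; loose on the tray, to be left alone; origin at the centre of its underside, z up
Mind the look-alikes: they are no part of the job. What is shaped like the tube but pink or purple is not meant.

How it is judged:
On the way, in this order (a step that is already met when the one before it is completed fails the run):
1. the dimmer knob points at the orange mark (value of joint dial between 1.954 and 2.234 rad), for 0.2 s.
2. the tube is lifted clear of the tray in the fingers (height (world z) of tube above 0.05 m and contact force between the fingers and tube above 1 N and contact force between tube and tray below 0.2 N), for 0.2 s.
3. the tube is held steady and level over the middle of the window (all of step 1 and height (world z) of tube between 0.078 and 0.168 m and horizontal distance between tube and window below 0.03 m and angle between tube's own z axis and vertical below 0.12 rad and linear speed of tube below 0.02 m/s and angular speed of tube below 0.15 rad/s and contact force between the fingers and tube above 1 N and contact force between tube and light_pad below 0.2 N and contact force between tube and tray below 0.2 N), for 2 s.
At the end, for the whole second after the job is handed in: The gripper still holds the tube, still (under 20 mm/s and 0.15 rad/s) and level (within 0.12 rad), its foot 60 to 150 mm above the pad's top face and within 30 mm, seen from above, of the window's centre, touching neither pad nor tray; the dial is within 0.14 rad of the orange mark (all of step 3); the arm keeps its last pose, push and grip.
It fails at once if another thing on the tray is moved by more than 30 mm (distance of any of cap_black, cap_grey, cap_blue, cap_white, grip_ring, prism, shoe_mount from where it was at the start of the episode above 0.03 m).
It fails at once if the glass prism is tipped over (angle between prism's own z axis and vertical above 0.5 rad).
It fails at once if the tube is tilted by more than 0.35 rad (angle between tube's own z axis and vertical above 0.35 rad).
It also fails if it takes over 59 s, if anything falls off the work surface, if the arm or the gripper's body presses on something with over 40 N, if the wrist force passes 120 N, or if a joint passes its speed limit or range.

ROBOT

A 7-joint arm with a two-finger parallel gripper is mounted at the origin on the work surface. World frame = base frame: x ahead of the robot, y to its left, z up, the work surface at z = 0. Lengths are in m, angles in rad, forces in N, time in s.
With the tool pointing down it reaches from about 0.4 to 0.85 m from the base axis. Payload 10.4 kg.
Tool frame: the origin (TCP) lies at the very end of the fingers, on their centre line; the grasp point (between the pads) lies 19 mm behind it; x points along the fingers, z is the direction in which the jaws open and shut, and the axes are right-handed (so a half turn about x gives the same grasp; the last joint's range is limited). The gripper opens to 85 mm and grips with 20 to 120 N. Pads are 22 mm wide; open, the fingers measure 114 mm over their backs; the gripper's body (76 mm by 85 mm) begins 54 mm behind the grasp point. The pads swing forward as they close: fully open they stand 13 mm farther back than shut.
Start: joints at [-1.179, 0.332, -0.065, 1.46, 0.022, 1.35, -0.088], TCP at [0.252, 0.572, 0.205] pointing down, gripper open.
Joint ranges: [-2.6, 2.6], [-0.5, 2.12], [-1.47, 1.34], [0.16, 2.42], [-1.27, 4.41], [0.06, 2.06], [-2.6, 2.6]. Speed limits (rad/s): [2.22, 2.22, 2.79, 2.79, 3.14, 3.14, 3.14].

INTERFACE

Orientations are given as a unit quaternion [x, y, z, w].
In Python, from workcell import get_obs, camera, camera_info, hand_in gives the robot as it stands.
- The arm moves only by the tool move_arm, never from a script. Its argument "motion" is text: rows parted by semicolons, each of 4 numbers parted by spaces: the shift along the world's x, y, z in m, then the turn about the world's z in rad. In form: tx ty tz spin; .... A call has 1 to 10 rows; each row is the pose to reach, as a shift and turn from the pose commanded when the call began; what a row does not reach only later rows make up. A row lasts 1/8 s, in which the tool goes at most 62.5 mm and 10.7 degrees, less where a joint would pass 70% of its speed; a pose out of reach is approached as far as the arm can. A call with a gripper value outside its range is refused whole. "grip" is the opening, from 0 (shut) to 1 (fully open), set as the call begins (left out, the last holds). The fingers move at their own pace and stop on an object; "force" is the grip in N (left out, the last holds). Time passes only in rows, so rows that repeat a pose let the fingers close. It gives the time, the measured TCP pose, the force and the opening at its end, in the units of the state.
- get_obs(): the state, without advancing time (a new reading comes with each control period).
- camera(name): name is "scene" or "top" or "wrist"; returns (picture, depth): 400x640x3 uint8, red, green, blue; 400x640 float32, m along the optical axis (not along the pixel's ray), 0 where there is no reading.
- camera_info(name): a dict with "camera_matrix" (3x3 intrinsics, pixels), "eye" and "attitude" of the camera in the world. Camera axes: x right, y up, looking along -z (the intrinsics and any distortion apply to the point x, -y, -z); pixel columns grow to the right and rows downward; lengths in m; the calibration is good to about 2 mm. A picture is of the moment at which its call begins: read the wrist's pose just before it. camera_info takes no time and is no camera call; for the wrist camera it gives the pose at the moment of the call.
- hand_in(): hands the job in, once; it reports no verdict.
The state is a dict: "clock": time; "joint_pos": joint angles; "joint_velocities": joint speeds; "tau": joint torques, N m; "position": TCP position; "ee_rot": TCP orientation; "ft_force": force on the tool from outside, world axes, zero at the start; "torque": the same for the moment, N m; "grip_width": opening from 0.0 (shut) to 1.0 (fully open).
Only numpy, scipy, OpenCV 4.12 (cv2) and the standard library are available. Lean on these libraries where they do the work, as an engineer would, in place of code of your own. Each camera call takes 0.05 s, during which the arm holds its last target.

## Working session

There is one attempt and no reset: what is moved stays moved. The work goes in short steps, Python scripts to look and compute and a tool call to move; the robot and the scene stay as the last step left them, time stands still between calls to the robot, and variables do not carry over. Pictures are saved under pics/ and viewed, and the job is handed in when it is done.

Besides the shell and the picture viewer there is one more tool, called after "Call:" as a command line: name --argument value ..., lists and objects as JSON in quotes. move_arm: Moves the arm, as the interface text tells. Its arguments: {"type":"object","properties":{"motion":{"type":"string"},"grip":{"type":"number"},"force":{"type":"number"}},"required":["motion"]}

```bash
mkdir -p pics; cat > h.py <<'E'
import numpy as np,cv2
from workcell import get_obs,camera,camera_info
def save(n,name):
    o=get_obs();i=camera_info(n);p,d=camera(n)
    cv2.imwrite(f'pics/{name}.png',p[:,:,::-1]);np.savez(f'pics/{name}.npz',p=p,d=d,K=i['camera_matrix'],eye=i['eye'],att=np.array(i['attitude']))
    return o,i,p,d
def R_(a):
    from scipy.spatial.transform import Rotation as R
    a=np.array(a)
    return a if a.shape==(3,3) else R.from_quat(a).as_matrix()
def ray(name,u,v,z):
    f=np.load(f'pics/{name}.npz');K=f['K'];d=R_(f['att'])@np.array([(u-K[0,2])/K[0,0],-(v-K[1,2])/K[1,1],-1]);e=f['eye']
    return e+d*(z-e[2])/d[2]
E
python3 - <<'E'
from h import *
for n in ['scene','top','wrist']:
    o,i,p,d=save(n,n+'0'); print(n,i)
print(o)
E
```

```text
scene {'camera_matrix': array([[406.93478201,   0.        , 317.66713702],
       [  0.        , 406.93478201, 195.55775189],
       [  0.        ,   0.        ,   1.        ]]), 'eye': array([1.32615236, 0.1079525 , 0.61315493]), 'attitude': array([0.30851308, 0.32879668, 0.66032694, 0.60056703])}
top {'camera_matrix': array([[485.62219675,   0.        , 308.88350114],
       [  0.        , 485.62219675, 197.72243513],
       [  0.        ,   0.        ,   1.        ]]), 'eye': array([0.45629004, 0.04160167, 1.27263816]), 'attitude': array([-0.03522657,  0.02862788,  0.70942263, -0.70332003])}
wrist {'camera_matrix': array([[306.34663111,   0.        , 322.94303943],
       [  0.        , 306.34663111, 193.56130951],
       [  0.        ,   0.        ,   1.        ]]), 'eye': array([0.18334449, 0.60150092, 0.37296661]), 'attitude': array([-0.1245453 , -0.08094585,  0.54068779,  0.82800541])}
{'clock': 0.1, 'joint_pos': array([-1.17859134,  0.3328074 , -0.06467559,  1.46085941,  0.02160315,
        1.34992591, -0.08847444]), 'joint_velocities': array([ 0.00069369, -0.00139423,  0.00190457, -0.0020013 , -0.00167094,
        0.00139405, -0.00018658]), 'tau': array([ 1.63300003e-03, -6.26745915e+01,  4.92935919e-02, -3.92428386e+01,
        1.63017714e-02,  7.08672538e-03,  5.55370150e-08]), 'position': array([0.25174892, 0.5716409 , 0.20459527]), 'ee_rot': array([-0.38660448,  0.59261148,  0.38605897,  0.59186745]), 'ft_force': array([0.12989495, 0.21355484, 0.31069888]), 'torque': array([ 0.0010737 ,  0.04477857, -0.04106869]), 'grip_width': 0.9967844240111786}
```

View pics/top0.png

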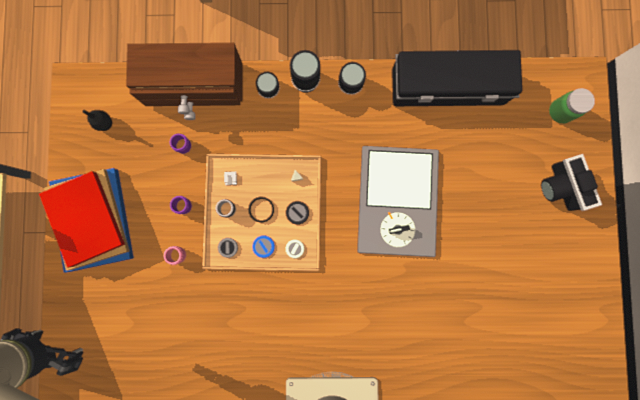

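View pics/scene0.png

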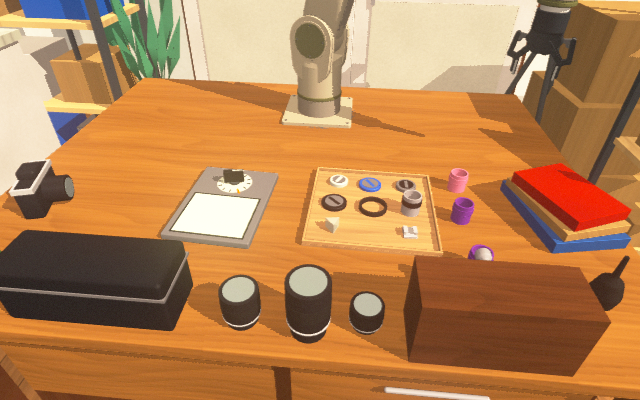

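View pics/wrist0.png

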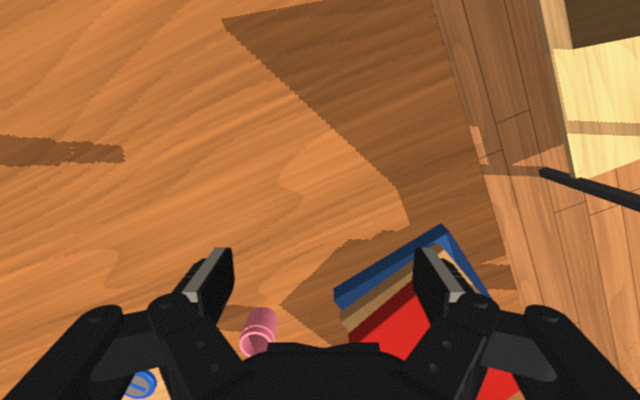

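The top view shows the tray at (265,213) and the pad at (400,200), with the dial at (398,230). Three tube-shaped things could be meant:
- **Chrome with a black band:** at (225,208) on the tray. This one fits.
- **Purple:** at (180,143) and (180,205), off the tray.
- **Pink:** at (174,255), off the tray.

I'll confirm with crops and measure.

```bash
python3 - <<'E'
from h import *
t=cv2.imread('pics/top0.png');s=cv2.imread('pics/scene0.png')
a=cv2.resize(t[140:262,350:450],None,fx=4,fy=4,interpolation=cv2.INTER_CUBIC)
b=cv2.resize(t[180:240,200:250],(400,480)[:2] and (390,488),interpolation=cv2.INTER_CUBIC)
cv2.imwrite('pics/crop1.png',np.hstack([a,b]))
cv2.imwrite('pics/crop2.png',cv2.resize(s[160:255,295:490],None,fx=4,fy=4,interpolation=cv2.INTER_CUBIC))
f=np.load('pics/top0.npz');p=f['p'].astype(int)
# window: bright
m=((p.min(2)>215)).astype(np.uint8);m[:, :362]=0;m[:,440:]=0;m[212:]=0;m[:145]=0
c=max(cv2.findContours(m,0,1)[0],key=cv2.contourArea);r=cv2.minAreaRect(c);print(r)
bx=cv2.boxPoints(r);P=[ray('top0',*q,.018) for q in bx];print(np.round(P,4),np.round(np.mean(P,0),4),[np.linalg.norm(P[i]-P[i-1]) for i in range(4)])
# disc
m=((p.min(2)>170)).astype(np.uint8);m[:, :362]=0;m[:,440:]=0;m[:210]=0;m[260:]=0
pts=np.argwhere(m)[:,::-1].astype(np.int32);h=cv2.convexHull(pts);e=cv2.fitEllipse(h);print(e,ray('top0',*e[0],.02))
E
```

```text
((399.25738525390625, 179.2311553955078), (61.43208694458008, 52.93043899536133), 2.935673475265503)
[[ 0.5521 -0.098   0.018 ]
 [ 0.6906 -0.1077  0.018 ]
 [ 0.6806 -0.2674  0.018 ]
 [ 0.5425 -0.2562  0.018 ]] [ 0.6164 -0.1823  0.018 ] [np.float64(0.15844944081479226), np.float64(0.13882289909151116), np.float64(0.1600090037871169), np.float64(0.13859279469392902)]
((397.0867919921875, 229.23672485351562), (34.12091827392578, 34.81529235839844), 174.33645629882812) [ 0.48641488 -0.17322086  0.02      ]
```

View pics/crop1.png

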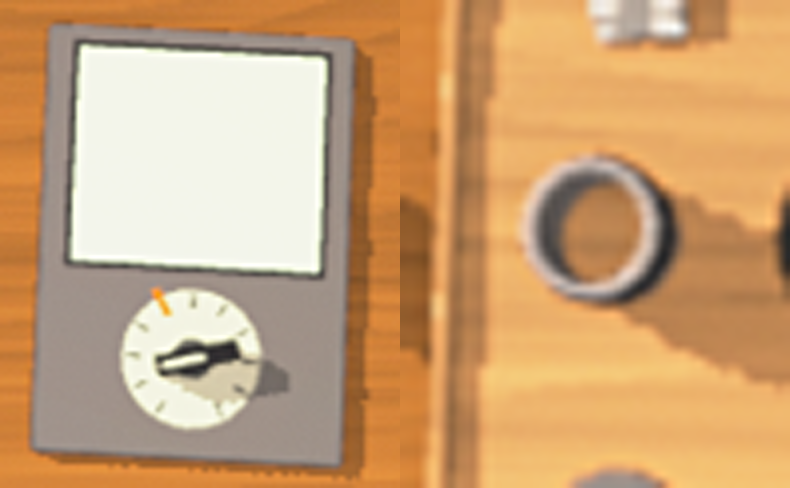

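View pics/crop2.png

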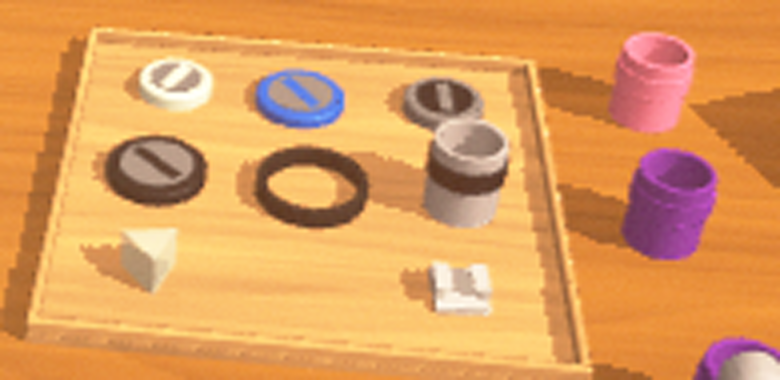

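The crops confirm it: the chrome tube with the black band is at top px (225,208), on the tray. The pointer end of the knob is at crop (160,367), and the orange mark is at crop (160,300). Next I measure the bar angle and the tube centre.

```bash
cat >> h.py <<'E'
def cloud(name):
    f=np.load(f'pics/{name}.npz');K=f['K'];d=f['d'];v,u=np.mgrid[:400,:640]
    c=np.stack([(u-K[0,2])/K[0,0]*d,-(v-K[1,2])/K[1,1]*d,-d],-1)
    return c@R_(f['att']).T+f['eye']
E
python3 - <<'E'
from h import *
f=np.load('pics/top0.npz');p=f['p'].astype(int)
W=cloud('top0')
def rect(z0,z1,u0,u1,v0,v1,tag,zp):
    m=np.zeros((400,640),bool);m[v0:v1,u0:u1]=True;m&=(W[...,2]>z0)&(W[...,2]<z1)
    pts=np.argwhere(m)[:,::-1].astype(np.float32);h=cv2.minAreaRect(pts)
    print(tag,len(pts),W[m].mean(0).round(4),W[m][:,2].min(),W[m][:,2].max(),h);return m,pts
m,pts=rect(.04,.075,370,430,205,260,'knob',.055)
bx=cv2.boxPoints(cv2.minAreaRect(pts));P=np.array([ray('top0',*q,.055) for q in bx]);print(P.round(4))
X=W[m][:,:2];C=X-X.mean(0);w,V=np.linalg.eigh(C.T@C);print('bar dir ang',np.arctan2(V[1,1],V[0,1]))
# white line on bar
wm=m&(p.min(2)>120);print('white',W[wm].mean(0),wm.sum())
m,pts=rect(.04,.075,205,245,190,230,'tube',.056)
c,r=cv2.minEnclosingCircle(pts);print(c,r,ray('top0',*c,.056))
# tray pts, table height
print('tray floor',np.median(W[225:235,235:250,2]),'wood',np.median(W[290:300,250:300,2]),'pad',np.median(W[160:200,380:420,2]))
o=get_obs();print('tool axes\n',R_(o['ee_rot']).round(3))
E
```

```text
knob 117 [ 0.4867 -0.1714  0.0543] 0.04127678682405467 0.062071576472962686 ((398.8390197753906, 228.74879455566406), (5.587442874908447, 20.603694915771484), 77.90524291992188)
[[ 0.4884 -0.1451  0.055 ]
 [ 0.4988 -0.1956  0.055 ]
 [ 0.4851 -0.1982  0.055 ]
 [ 0.4748 -0.1477  0.055 ]]
bar dir ang 1.7668239213611
white [ 0.48558103 -0.16376532  0.05383782] 35
tube 128 [0.5437 0.2653 0.0524] 0.040304515346994974 0.06086650278552308 ((224.0, 207.5), (17.0, 18.0), 90.0)
(224.3333282470703, 207.5) 9.346821784973145 [0.54378336 0.26539321 0.056     ]
tray floor 0.006510731992211638 wood 0.0003396276601687065 pad 0.018626921080052927
tool axes
 [[-0.    -0.915  0.403]
 [-0.001  0.403  0.915]
 [-1.    -0.    -0.001]]
```

Call:
move_arm --motion "0 0 0.05 0.1; 0 0 0.05 0.1"

```text
clock: 0.4
position: [0.2524, 0.5736, 0.2592]
ee_rot: [-0.415, 0.57, 0.417, 0.574]
ft_force: [-0.1, -0.6, 0.1]
grip_width: 0.999
```

```bash
python3 -c "
from h import *
o=get_obs();print(o['joint_pos'],o['position'],o['clock']);print(R_(o['ee_rot']).round(3))"
```

```text
[-1.1705624   0.31084555 -0.07588769  1.37616899  0.02346168  1.4492766
  0.01155919] [0.25243442 0.57356592 0.25924759] 0.4
[[ 0.002 -0.951  0.309]
 [ 0.006  0.309  0.951]
 [-1.    -0.     0.006]]
```

The knob axis is at about (0.487, -0.173). The bar height reads 0.055, as expected. The dial is at about 0.78 rad, so it needs about -1.31 rad of spin. The tube is at (0.544, 0.265), with its rim at 0.056 as expected. Now I move above the knob.

Call:
move_arm --motion "0.03 -0.053 0 -0.1; 0.06 -0.106 0 -0.2; 0.09 -0.16 0 -0.3; 0.12 -0.215 0 -0.4; 0.15 -0.27 0 -0.5; 0.175 -0.325 0 -0.6; 0.19 -0.38 0 -0.7; 0.2 -0.44 0 -0.8; 0.21 -0.5 0 -0.9; 0.22 -0.56 0 -1.0" --grip 1

```text
clock: 1.65
position: [0.4717, 0.01, 0.255]
ee_rot: [-0.089, 0.701, 0.089, 0.702]
ft_force: [0.9, 0.4, -0.3]
grip_width: 0.997
```

```bash
python3 -c "
from h import *
o=get_obs();print(o['joint_pos'],o['position'],o['clock']);print(R_(o['ee_rot']).round(3))"
```

```text
[-0.57796642 -0.05886472  0.44540227  1.7906269   0.02542697  1.40400818
  0.11486725] [0.47168334 0.01003593 0.2550273 ] 1.65
[[ 0.    -0.25   0.968]
 [ 0.     0.968  0.25 ]
 [-1.     0.     0.   ]]
```

Call:
move_arm --motion "0.005 -0.05 0 -0.02; 0.01 -0.1 -0.03 -0.04; 0.012 -0.15 -0.06 -0.06; 0.014 -0.183 -0.09 -0.06; 0.014 -0.183 -0.11 -0.06; 0.014 -0.183 -0.11 -0.06"

```text
clock: 2.4
position: [0.4846, -0.1709, 0.1438]
ee_rot: [-0.069, 0.705, 0.069, 0.703]
ft_force: [0.0, 0.2, 0.7]
grip_width: 0.998
```

```bash
python3 -c "
from h import *
o,i,p,d=save('wrist','w1');print(o['joint_pos'],o['position'],o['clock'])
save('top','t1')
a=cv2.imread('pics/t1.png')[130:270,330:470];cv2.imwrite('pics/t1c.png',cv2.resize(a,None,fx=4,fy=4))"
```

```text
[-0.35933358  0.14309805  0.6666373   1.86084995 -0.09486645  1.17266143
  0.53439968] [ 0.48460656 -0.17094925  0.14382968] 2.4
```

View pics/w1.png

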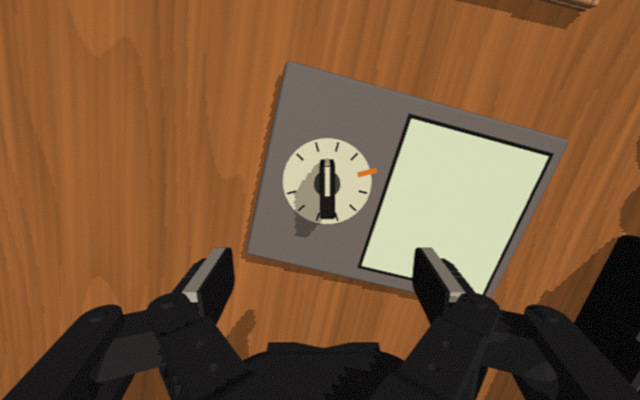

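The wrist view shows the bar upright at (328,190), square to the jaws, with its white pointer up. The orange mark is at (367,172). I'll cross-check the centre and angles from this view.

```bash
python3 - <<'E'
from h import *
f=np.load('pics/w1.npz');p=f['p'].astype(int);W=cloud('w1')
c=ray('w1',327.5,181,.02);print('disc',c)
og=(p[...,0]>190)&(p[...,1]>80)&(p[...,1]<170)&(p[...,2]<90);og[:,:355]=0;og[:,382:]=0;og[:160]=0;og[182:]=0
v,u=np.nonzero(og);print(len(u),u.mean(),v.mean());a=ray('w1',u.mean(),v.mean(),.02);print('orange ang',np.arctan2(*(a-c)[1::-1]))
m=np.zeros(og.shape,bool);m[150:225,312:345]=1;m&=(p.max(2)<60);print(m.sum());k=m&(W[...,2]>.045)&(W[...,2]<.065);X=W[k];print(k.sum(),X.mean(0),X.min(0),X.max(0));C=X[:,:2]-X[:,:2].mean(0);w,V=np.linalg.eigh(C.T@C);print(np.arctan2(V[1,1],V[0,1]))
for q in [(327.5,159),(327.5,218)]: print(ray('w1',*q,.055))
m=((p.min(2)>170)&(p[...,0]<250)).astype(np.uint8);m[:,:360]=0;m[:110]=0;
c=max(cv2.findContours(m,0,1)[0],key=cv2.contourArea);print(cv2.boundingRect(c))
for q in [(408,116),(552,154),(361,268)]: print(ray('w1',*q,.018))
E
```

```text
disc [ 0.48923152 -0.17224675  0.02      ]
78 366.64102564102564 172.07692307692307
orange ang 0.42808759699511467
679
577 [ 0.48851428 -0.17548368  0.0543635 ] [ 0.47797635 -0.1975907   0.04503968] [ 0.4993695  -0.14891138  0.05718552]
1.7879115384340696
[ 0.48318984 -0.1444415   0.055     ]
[ 0.49386609 -0.19705406  0.055     ]
(363, 120, 184, 174)
[ 0.55045703 -0.09682068  0.018     ]
[ 0.69626721 -0.10412168  0.018     ]
[ 0.54437796 -0.26117942  0.018     ]
```

Call:
move_arm --motion "0.002 -0.001 -0.035 0.01; 0.002 -0.001 -0.07 0.01; 0.002 -0.001 -0.1 0.01; 0.002 -0.001 -0.113 0.01; 0.002 -0.001 -0.113 0.01"

```text
clock: 3.12
position: [0.4881, -0.1717, 0.0327]
ee_rot: [-0.073, 0.703, 0.073, 0.703]
ft_force: [-0.6, -1.1, 0.5]
grip_width: 1.0
```

Call:
move_arm --motion "0 0 0 0; 0 0 0 0; 0 0 0 0; 0 0 0 0; 0 0 0 0; 0 0 0 0" --grip 0 --force 40

```text
clock: 3.88
position: [0.4878, -0.172, 0.0323]
ee_rot: [-0.073, 0.703, 0.073, 0.703]
ft_force: [0.9, -0.1, -0.2]
grip_width: 0.001
```

```bash
python3 -c "
from h import *
o=get_obs();print(o);save('wrist','w2')"
```

```text
{'clock': 3.875, 'joint_pos': array([-0.30287389,  0.30945056,  0.63427251,  1.95995702, -0.225127  ,
        0.94179657,  0.64827754]), 'joint_velocities': array([ 3.34447036e-05, -1.78615793e-04,  1.31527210e-03,  1.09630978e-03,
        1.40872636e-03,  1.50118279e-03,  9.09019766e-04]), 'tau': array([-4.14357026e-03, -4.40672743e+01,  7.38159880e+00, -3.16662776e+01,
        1.43017096e-02,  3.03255794e-03, -5.23215476e-04]), 'position': array([ 0.48783593, -0.17196185,  0.0323116 ]), 'ee_rot': array([-0.0726879 ,  0.70335778,  0.07271999,  0.70336058]), 'ft_force': array([ 0.87995072, -0.09818547, -0.18304066]), 'torque': array([ 0.00986886,  0.03906643, -0.0128801 ]), 'grip_width': 0.0012009860320455136}
```

View pics/w2.png

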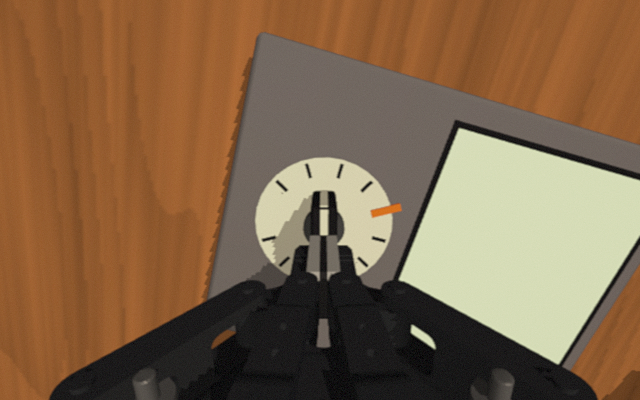

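```bash
python3 -c "
from h import *
a=cv2.imread('pics/w2.png')[150:350,230:420];cv2.imwrite('pics/w2c.png',cv2.resize(a,None,fx=3,fy=3,interpolation=cv2.INTER_CUBIC))
W=cloud('w2')
for v in range(185,350,6): print(v,[tuple(W[v,u].round(3)) for u in (312,323,335)])
save('scene','s2');a=cv2.imread('pics/s2.png')[80:260,130:330];cv2.imwrite('pics/s2c.png',cv2.resize(a,None,fx=3,fy=3,interpolation=cv2.INTER_CUBIC))
"
```

```text
185 [(np.float64(0.476), np.float64(-0.15), np.float64(0.019)), (np.float64(0.483), np.float64(-0.148), np.float64(0.019)), (np.float64(0.49), np.float64(-0.147), np.float64(0.019))]
191 [(np.float64(0.477), np.float64(-0.154), np.float64(0.018)), (np.float64(0.483), np.float64(-0.149), np.float64(0.03)), (np.float64(0.491), np.float64(-0.151), np.float64(0.018))]
197 [(np.float64(0.477), np.float64(-0.152), np.float64(0.036)), (np.float64(0.483), np.float64(-0.149), np.float64(0.041)), (np.float64(0.491), np.float64(-0.15), np.float64(0.032))]
203 [(np.float64(0.478), np.float64(-0.152), np.float64(0.047)), (np.float64(0.483), np.float64(-0.15), np.float64(0.049)), (np.float64(0.49), np.float64(-0.149), np.float64(0.046))]
209 [(np.float64(0.478), np.float64(-0.152), np.float64(0.054)), (np.float64(0.484), np.float64(-0.151), np.float64(0.054)), (np.float64(0.49), np.float64(-0.15), np.float64(0.053))]
215 [(np.float64(0.479), np.float64(-0.156), np.float64(0.054)), (np.float64(0.484), np.float64(-0.154), np.float64(0.055)), (np.float64(0.49), np.float64(-0.153), np.float64(0.054))]
[... 3335 characters left out ...]
t64(-0.18), np.float64(0.107)), (np.float64(0.505), np.float64(-0.254), np.float64(0.018)), (np.float64(0.49), np.float64(-0.165), np.float64(0.123))]
335 [(np.float64(0.486), np.float64(-0.18), np.float64(0.11)), (np.float64(0.506), np.float64(-0.26), np.float64(0.017)), (np.float64(0.491), np.float64(-0.166), np.float64(0.123))]
341 [(np.float64(0.486), np.float64(-0.18), np.float64(0.112)), (np.float64(0.508), np.float64(-0.265), np.float64(0.018)), (np.float64(0.491), np.float64(-0.169), np.float64(0.123))]
347 [(np.float64(0.483), np.float64(-0.163), np.float64(0.133)), (np.float64(0.509), np.float64(-0.27), np.float64(0.017)), (np.float64(0.489), np.float64(-0.162), np.float64(0.133))]
```

View pics/w2c.png

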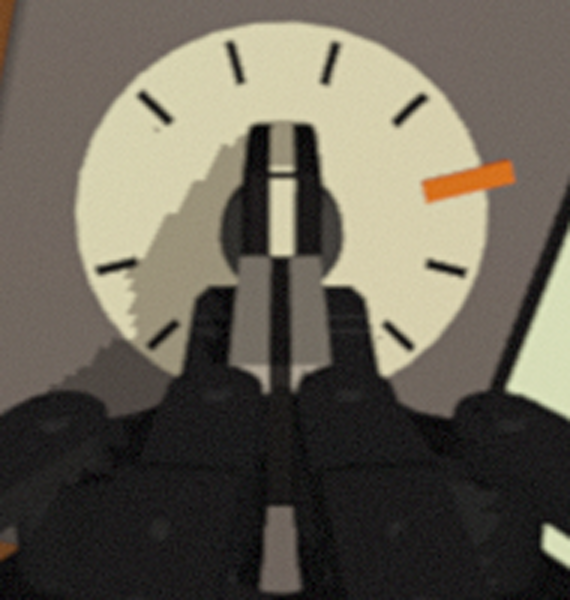

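View pics/s2c.png

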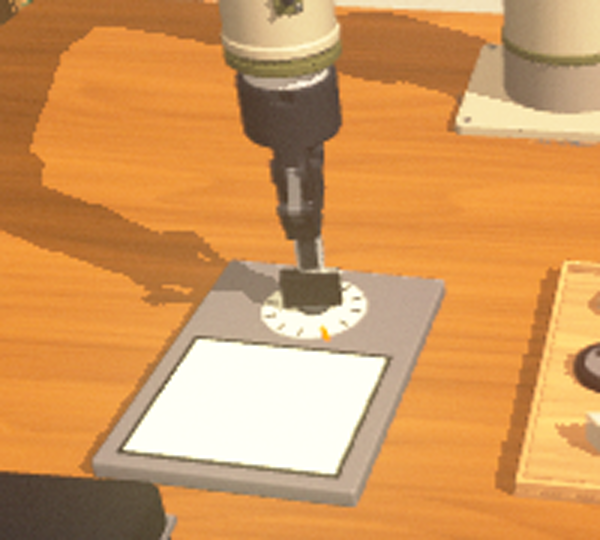

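The reading shows the fingers fully shut, and the crop shows the tips sitting above the bar. They seem to end higher than the reported TCP, so I'll measure where they end against it.

```bash
python3 -c "
from h import *
for n,t in (('w1',(.4846,-.171,.1438)),('w2',(.4878,-.172,.0323))):
    W=cloud(n)-np.array(t);d=np.linalg.norm(W-(np.load(f'pics/{n}.npz')['eye']-np.array(t)),axis=2)
    m=(np.abs(W[...,0])<.07)&(np.abs(W[...,1])<.03)&(W[...,2]>-.01)&(W[...,2]<.12)
    m[:230]=0
    if n=='w2': m&=W[...,2]>.027
    print(n,m.sum(),np.percentile(W[m][:,2],[0,.5,2,5,20,50]).round(4)); 
    v,u=np.nonzero(m&(W[...,2]<np.percentile(W[m][:,2],3)));print(list(zip(u,v))[:12])
    print(np.load(f'pics/{n}.npz')['eye']-np.array(t))
"
```

```text
w1 44041 [0.0386 0.0432 0.0495 0.0589 0.0898 0.102 ]
[(np.int64(214), np.int64(248)), (np.int64(215), np.int64(248)), (np.int64(216), np.int64(248)), (np.int64(217), np.int64(248)), (np.int64(218), np.int64(248)), (np.int64(219), np.int64(248)), (np.int64(220), np.int64(248)), (np.int64(221), np.int64(248)), (np.int64(222), np.int64(248)), (np.int64(223), np.int64(248)), (np.int64(224), np.int64(248)), (np.int64(225), np.int64(248))]
[-0.01378852  0.07309352  0.16844334]
w2 44343 [0.0283 0.0357 0.0468 0.0636 0.0827 0.1012]
[(np.int64(310), np.int64(235)), (np.int64(311), np.int64(235)), (np.int64(312), np.int64(235)), (np.int64(313), np.int64(235)), (np.int64(314), np.int64(235)), (np.int64(315), np.int64(235)), (np.int64(316), np.int64(235)), (np.int64(317), np.int64(235)), (np.int64(318), np.int64(235)), (np.int64(319), np.int64(235)), (np.int64(320), np.int64(235)), (np.int64(321), np.int64(235))]
[-0.01509372  0.072868    0.16839905]
```

The real fingertips end about 27 mm behind the reported TCP when shut, and about 39 mm when open. The 13 mm swing is as stated, and sideways they are centred. I'll apply that offset: open, go 24 mm lower so the tips reach about 0.035 once shut, and grip again.

Call:
move_arm --motion "0 0 0 0; 0 0 0 0; 0 0 0 0; 0 0 0 0; 0 0 -0.012 0; 0 0 -0.024 0; 0 0 -0.024 0" --grip 1

```text
clock: 4.85
position: [0.4868, -0.1718, 0.0069]
ee_rot: [-0.073, 0.704, 0.073, 0.703]
ft_force: [0.5, -0.9, 0.0]
grip_width: 1.002
```

Call:
move_arm --motion "0 0 0 0; 0 0 0 0; 0 0 0 0; 0 0 0 0; 0 0 0 0; 0 0 0 0" --grip 0 --force 40

```text
clock: 5.6
position: [0.4882, -0.1719, 0.0086]
ee_rot: [-0.073, 0.703, 0.073, 0.704]
ft_force: [-0.7, 0.7, 5.3]
grip_width: 0.151
```

Opening 0.151, about the 14 mm bar width, so it is gripped. Turning clockwise 1.33 rad.

Call:
move_arm --motion "0 0 0 -0.14; 0 0 0 -0.28; 0 0 0 -0.42; 0 0 0 -0.56; 0 0 0 -0.7; 0 0 0 -0.84; 0 0 0 -0.98; 0 0 0 -1.12; 0 0 0 -1.26; 0 0 0 -1.33"

```text
clock: 6.85
position: [0.4904, -0.173, 0.0088]
ee_rot: [0.378, 0.596, -0.378, 0.6]
ft_force: [12.1, -5.4, -11.7]
grip_width: 0.15
```

Call:
move_arm --motion "0 0 0 0; 0 0 0 0; 0 0 0 0"

```text
clock: 7.22
position: [0.4905, -0.173, 0.0088]
ee_rot: [0.377, 0.596, -0.377, 0.6]
ft_force: [11.7, -5.7, -10.8]
grip_width: 0.155
```

```bash
python3 -c "
from h import *
o,*_=save('wrist','w3');print(o['joint_pos'],o['position'],o['clock'],o['ft_force'],o['torque']);print(R_(o['ee_rot']).round(3))
a=cv2.imread('pics/w3.png')[100:380,150:500];cv2.imwrite('pics/w3c.png',cv2.resize(a,None,fx=2,fy=2,interpolation=cv2.INTER_CUBIC))"
```

```text
[-0.50896951  0.43348948  0.89899818  1.98187786 -0.42502742  0.91848533
 -0.51538316] [ 0.490455   -0.1730085   0.00878946] 7.225 [ 11.69335329  -5.70187582 -10.8139616 ] [-1.0559778  -2.50831104  0.0201263 ]
[[ 0.005  0.902  0.432]
 [-0.003  0.432 -0.902]
 [-1.     0.003  0.005]]
```

View pics/w3c.png

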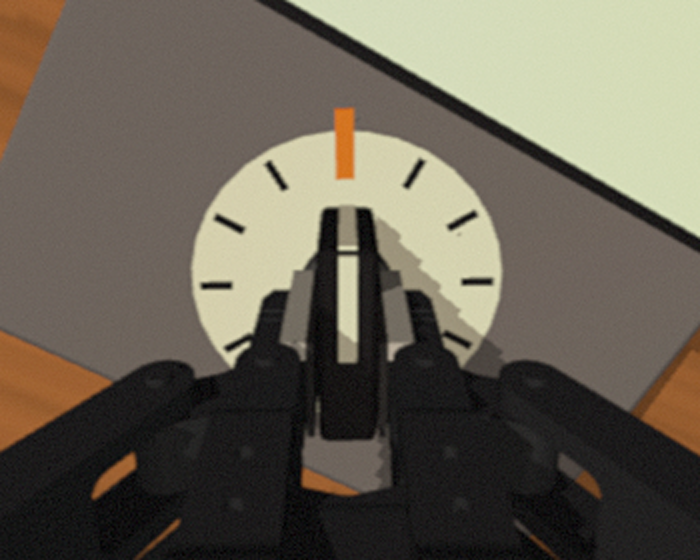

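The pointer at (347,250) lines up with the orange mark at (345,145). The tool angle also agrees, at 0.447 rad. Releasing and rising.

Call:
move_arm --motion "0 0 0 0; 0 0 0 0; 0 0 0 0; 0 0 0 0; 0 0 0 0; 0 0 0.04 0; 0 0 0.1 0; 0 0 0.16 0; 0 0 0.2 0; 0 0 0.2 0" --grip 1

```text
clock: 8.52
position: [0.4894, -0.1724, 0.211]
ee_rot: [0.378, 0.597, -0.376, 0.6]
ft_force: [0.0, 0.5, -1.1]
grip_width: 1.001
```

```bash
python3 -c "
from h import *
o,*_=save('wrist','w4');print(o['joint_pos'],o['position'],o['clock'],o['ft_force'])
W=cloud('w4');f=np.load('pics/w4.npz');p=f['p'].astype(int)
m=(W[...,2]>.045)&(W[...,2]<.062)&(np.hypot(W[...,0]-.488,W[...,1]+.173)<.04);X=W[m];print(len(X),X.mean(0));C=X[:,:2]-X[:,:2].mean(0);w,V=np.linalg.eigh(C.T@C);print('bar',np.arctan2(V[1,1],V[0,1]))
a=cv2.imread('pics/w4.png');cv2.imwrite('pics/w4c.png',cv2.resize(a[60:340,120:520],None,fx=2,fy=2,interpolation=cv2.INTER_CUBIC))"
```

```text
[-0.74868717  0.11813339  1.09144852  1.77775281 -0.11113215  1.30604764
 -0.75526207] [ 0.48941659 -0.17235678  0.21096056] 8.525 [ 0.02662668  0.51691094 -1.14734923]
591 [ 0.48980806 -0.1730605   0.05451136]
bar -2.6933674129855856
```

View pics/w4c.png

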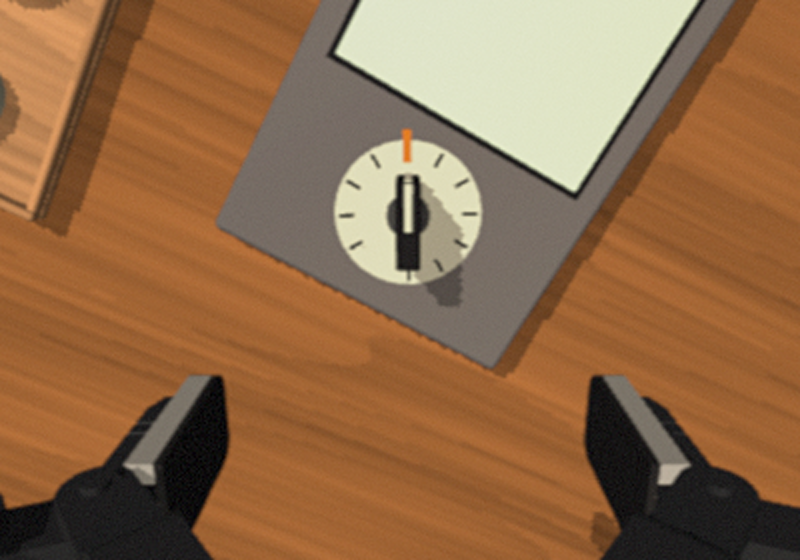

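The knob reads 0.448 rad and the mark 0.456, so it stayed put. Moving over the tube with a diagonal jaw direction (+45°), to keep the fingers clear of its neighbours at ±x and -y.

Call:
move_arm --motion "0.005 0.05 0 0.17; 0.01 0.1 0 0.35; 0.015 0.15 0 0.52; 0.02 0.2 0 0.7; 0.025 0.25 0 0.87; 0.03 0.3 0 1.05; 0.035 0.35 0 1.22; 0.04 0.39 0 1.4; 0.05 0.42 0 1.57; 0.055 0.437 0 1.74" --grip 0.8

```text
clock: 9.82
position: [0.5421, 0.2666, 0.2058]
ee_rot: [-0.217, 0.674, 0.217, 0.672]
ft_force: [1.2, -0.2, 0.0]
grip_width: 0.8
```

Call:
move_arm --motion "0 0 0 0.17; 0 0 0 0.17; 0 0 0 0.17; 0 0 0 0.17"

```text
clock: 10.32
position: [0.5428, 0.2647, 0.2081]
ee_rot: [-0.27, 0.654, 0.27, 0.653]
ft_force: [-0.4, -1.1, -0.1]
grip_width: 0.797
```

```bash
python3 - <<'E'
from h import *
o,*_=save('wrist','w5');print(o['joint_pos'],o['position'],o['clock'],o['grip_width']);T=R_(o['ee_rot']);print(T.round(3))
W=cloud('w5')
near=(np.hypot(W[...,0]-.544,W[...,1]-.2655)<.04)
m=near&(W[...,2]>.05)&(W[...,2]<.06);print(m.sum())
v,u=np.nonzero(m);pts=np.stack([u,v],1).astype(np.int32)
P=np.array([ray('w5',*q,.056)[:2] for q in pts],np.float32);c,r=cv2.minEnclosingCircle(P);print('tube',c,r,pts.mean(0))
h=cv2.convexHull(P)[:,0];A=np.c_[2*h,np.ones(len(h))];s=np.linalg.lstsq(A,(h**2).sum(1),rcond=None)[0];print('fit',s[:2],np.sqrt(s[2]+s[:2]@s[:2]))
# tips
q=W-o['position'];m=(np.abs(q[...,0])<.08)&(np.abs(q[...,1])<.08)&(q[...,2]>.0)&(q[...,2]<.12)
print(np.percentile(q[m][:,2],[0,.5]))
E
```

```text
[-1.0170855   0.31355372  0.61146882  1.54548692 -0.18293906  1.34070334
  0.39676678] [0.54276687 0.26474231 0.20805118] 10.325 0.7968835217555525
[[-0.    -0.706  0.708]
 [-0.     0.708  0.706]
 [-1.     0.    -0.   ]]
477
tube (0.5451568365097046, 0.2668960690498352) 0.022151915356516838 [326.0293501  172.21383648]
fit [0.54516112 0.26692987] 0.021662602474104266
[0.03176975 0.0379644 ]
```

View pics/w5.png

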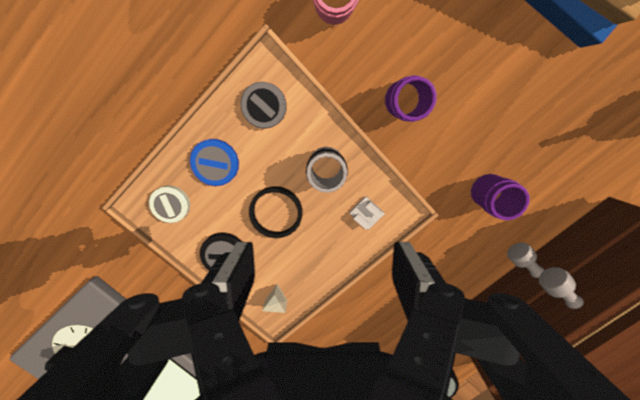

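Tube centre from the wrist view is (0.545, 0.267) with radius 22.1 mm, at px (326,172). It agrees with the top view to within 2 mm. The jaws are diagonal and clear of the neighbours, so I descend.

Call:
move_arm --motion "0.0015 0.001 -0.04 0; 0.0015 0.001 -0.09 0; 0.0015 0.001 -0.13 0; 0.0015 0.001 -0.16 0; 0.0015 0.001 -0.18 0; 0.0015 0.001 -0.195 0; 0.0015 0.001 -0.205 0; 0.0015 0.001 -0.212 0; 0.0015 0.001 -0.212 0"

```text
clock: 11.5
position: [0.5444, 0.266, -0.0037]
ee_rot: [-0.271, 0.653, 0.271, 0.653]
ft_force: [-0.0, 0.3, 0.6]
grip_width: 0.802
```

```bash
python3 -c "
from h import *
o,*_=save('wrist','w6');print(o['position'],o['clock'],o['ft_force'],o['joint_pos'])
W=cloud('w6');m=(np.hypot(W[...,0]-.5445,W[...,1]-.266)<.03)&(W[...,2]>.05)&(W[...,2]<.06);print(m.sum(),W[m].mean(0),W[m].min(0),W[m].max(0))
"
```

```text
[ 0.54440714  0.2660331  -0.00369348] 11.5 [-0.00611596  0.28913913  0.60701129] [-0.94679435  0.53548049  0.52988223  1.74267586 -0.32244049  0.9509418
  0.49750299]
3635 [0.54517113 0.26706238 0.05456913] [0.52364336 0.24487884 0.05002909] [0.5677161  0.28861444 0.05724663]
```

View pics/w6.png

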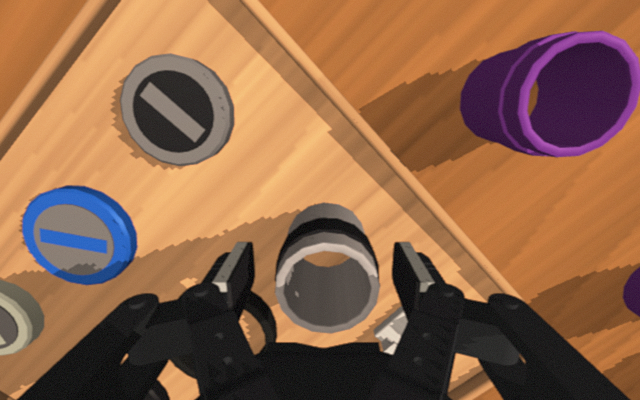

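The tube rim at (327,287) is centred between the jaws at (240,260) and (405,260). Closing gently.

Call:
move_arm --motion "0 0 0 0; 0 0 0 0; 0 0 0 0; 0 0 0 0; 0 0 0 0; 0 0 0 0" --grip 0 --force 35

```text
clock: 12.3
position: [0.5449, 0.2663, -0.0028]
ee_rot: [-0.271, 0.653, 0.271, 0.654]
ft_force: [-0.8, 0.7, 6.1]
grip_width: 0.528
```

Call:
move_arm --motion "0 0 0.004 0; 0 0 0.01 0; 0 0 0.02 0; 0 0 0.035 0; 0 0 0.05 0; 0 0 0.05 0"

```text
clock: 13.05
position: [0.5453, 0.2666, 0.0481]
ee_rot: [-0.271, 0.652, 0.271, 0.654]
ft_force: [-0.1, -0.6, -0.2]
grip_width: 0.527
```

```bash
python3 -c "
from h import *
o,*_=save('wrist','w7');print(o['position'],o['clock'],o['ft_force'],o['grip_width'])
W=cloud('w7');m=(np.hypot(W[...,0]-.5445,W[...,1]-.266)<.03)&(W[...,2]>.095)&(W[...,2]<.115);m[:230]=0;X=W[m];print(X.min(0),X.max(0))
"
```

```text
[0.54532828 0.26657746 0.04811146] 13.05 [-0.08752189 -0.64627174 -0.2021167 ] 0.5272971487379597
[0.51717747 0.24104379 0.09500341] [0.56972627 0.29356684 0.11499232]
```

View pics/w7.png

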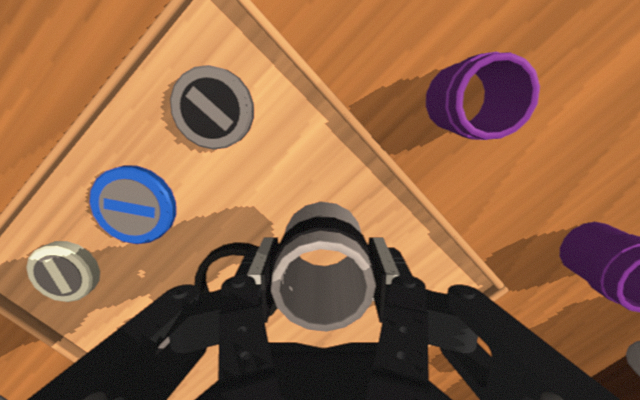

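The tube is held upright and lifted: opening 0.527, rim at (324,286), neighbours still in place. Carrying it smoothly to the window centre at (0.618, -0.183).

Call:
move_arm --motion "0 0 0.015 0; 0 -0.005 0.03 0; 0.002 -0.015 0.045 0; 0.006 -0.03 0.055 0; 0.011 -0.05 0.06 0; 0.016 -0.075 0.06 0; 0.021 -0.1 0.06 0; 0.026 -0.13 0.06 0; 0.031 -0.16 0.06 0; 0.036 -0.19 0.06 0"

```text
clock: 14.35
position: [0.5802, 0.0734, 0.1062]
ee_rot: [-0.27, 0.654, 0.27, 0.653]
ft_force: [0.1, -0.3, -0.7]
grip_width: 0.525
```

Call:
move_arm --motion "0.005 -0.03 0 0; 0.01 -0.06 0 0; 0.015 -0.09 0 0; 0.02 -0.12 0 0; 0.024 -0.15 0 0; 0.028 -0.18 0 0; 0.032 -0.205 0 0; 0.034 -0.225 0 0; 0.036 -0.24 0 0; 0.037 -0.25 0 0"

```text
clock: 15.6
position: [0.6173, -0.1748, 0.1062]
ee_rot: [-0.271, 0.653, 0.271, 0.653]
ft_force: [-1.3, 0.6, -1.4]
grip_width: 0.529
```

Call:
move_arm --motion "0 -0.006 0 0; 0 -0.0095 0 0; 0 -0.0095 0 0; 0 -0.0095 0 0; 0 -0.0095 0 0; 0 -0.0095 0 0"

```text
clock: 16.35
position: [0.6174, -0.1832, 0.1063]
ee_rot: [-0.271, 0.653, 0.271, 0.653]
ft_force: [0.1, -1.3, -0.7]
grip_width: 0.527
```

```bash
python3 -c "
from h import *
o,*_=save('wrist','w8');print(o['position'],o['clock'],o['ft_force'],o['grip_width'],o['joint_pos']);save('top','t8');save('scene','s8')
a=cv2.imread('pics/t8.png')[130:270,330:470];b=cv2.imread('pics/s8.png')[90:260,130:450]
cv2.imwrite('pics/c8.png',cv2.resize(b,None,fx=2.4,fy=2.4,interpolation=cv2.INTER_CUBIC));cv2.imwrite('pics/tc8.png',cv2.resize(a,None,fx=4,fy=4))
"
```

```text
[ 0.61739255 -0.1832182   0.10633748] 16.35 [ 0.13332696 -1.30057201 -0.66496003] 0.5269929403651383 [-0.29792352  0.51745676  0.7020877   1.55921118 -0.35081948  1.19445834
  1.25603602]
```

View pics/w8.png

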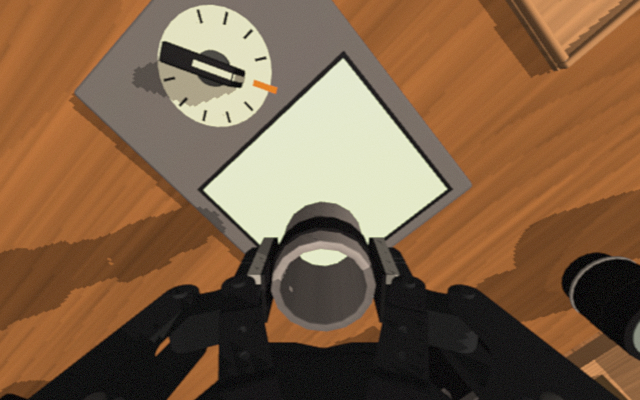

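View pics/c8.png

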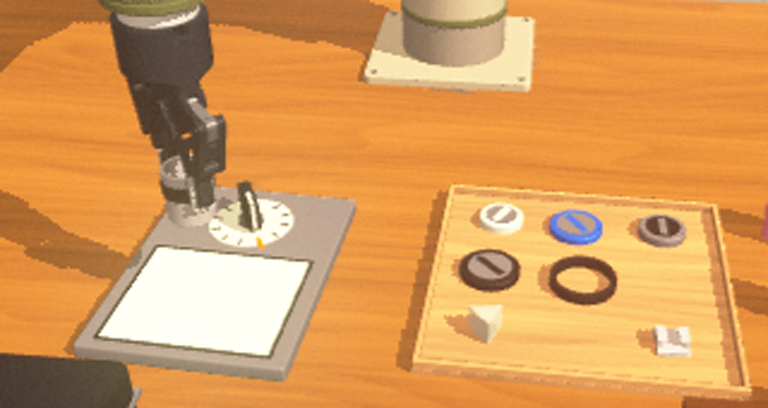

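View pics/tc8.png

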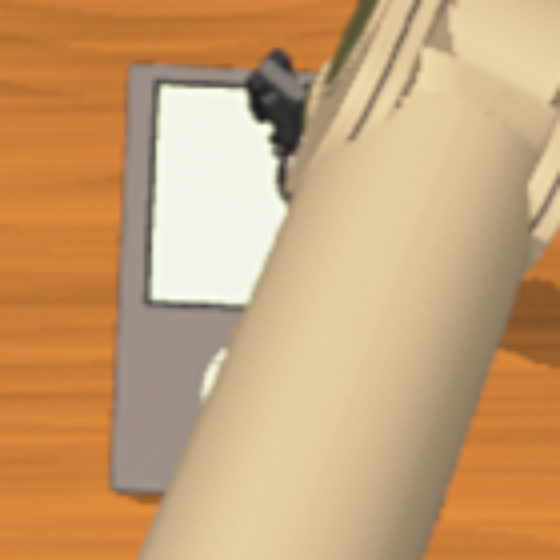

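The knob is still on the mark (wrist px (240,77), mark (265,87)), the tray neighbours are unmoved, and the tube is over the window. I'll check its height, level and centring by depth.

```bash
python3 - <<'E'
from h import *
W=cloud('w8');p=np.load('pics/w8.npz')['p'].astype(int)
v,u=np.mgrid[:400,:640]
m=(abs(u-324)<54)&(v>235)&(v<335)&(np.hypot(W[...,0]-.617,W[...,1]+.183)<.0235)
z=W[...,2][m];print('rim z',np.percentile(z,[50,90,98]));zt=np.percentile(z,95)
k=m&(W[...,2]>zt-.004);X=W[k];h=cv2.convexHull(X[:,:2].astype(np.float32))[:,0]
print('rim',cv2.minEnclosingCircle(h));A=np.c_[X[:,:2],np.ones(len(X))];print('plane slope',np.linalg.lstsq(A,X[:,2],rcond=None)[0][:2])
for q in [(344,53),(451,188),(199,189)]: print(ray('w8',*q,.018))
a,b=ray('w8',451,188,.018),ray('w8',199,189,.018);print('window ctr est',(a+b)/2)
S=cloud('s8');q=(np.hypot(S[...,0]-.617,S[...,1]+.183)<.024)&(S[...,2]>.06)&(S[...,2]<.2);print('scene foot/rim z',np.percentile(S[q][:,2],[0,1,3,99]),q.sum())
k=(W[...,2]>.048)&(W[...,2]<.062)&(np.hypot(W[...,0]-.488,W[...,1]+.173)<.04);C=W[k][:,:2]-W[k][:,:2].mean(0);w,V=np.linalg.eigh(C.T@C);print('bar',np.arctan2(V[1,1],V[0,1])%np.pi)
for n in('top0',):pass
A=cloud('scene0')
E
```

```text
rim z [0.15708405 0.1648771  0.1655235 ]
rim ((0.6181100010871887, -0.1830468475818634), 0.02302432991564274)
plane slope [-0.002817    0.00327353]
[ 0.55183711 -0.09516627  0.018     ]
[ 0.69568925 -0.10371485  0.018     ]
[ 0.54115789 -0.26001709  0.018     ]
window ctr est [ 0.61842357 -0.18186597  0.018     ]
scene foot/rim z [0.11531552 0.11600781 0.11699536 0.19640623] 359
bar 0.44762137728547424
```

The foot is at about 0.115 (97 mm above the pad), the rim is level and the centring is within 2 mm. The dial bar is at 0.448. Holding for 3.75 s.

Call:
move_arm --motion "0 0 0 0; 0 0 0 0; 0 0 0 0; 0 0 0 0; 0 0 0 0; 0 0 0 0; 0 0 0 0; 0 0 0 0; 0 0 0 0; 0 0 0 0"

```text
clock: 17.75
position: [0.6174, -0.1835, 0.1063]
ee_rot: [-0.271, 0.653, 0.271, 0.653]
ft_force: [0.9, 0.0, -0.8]
grip_width: 0.526
```

Call:
move_arm --motion "0 0 0 0; 0 0 0 0; 0 0 0 0; 0 0 0 0; 0 0 0 0; 0 0 0 0; 0 0 0 0; 0 0 0 0; 0 0 0 0; 0 0 0 0"

```text
clock: 19.0
position: [0.6174, -0.1835, 0.1063]
ee_rot: [-0.271, 0.653, 0.271, 0.653]
ft_force: [-0.2, 0.9, -1.0]
grip_width: 0.531
```

Call:
move_arm --motion "0 0 0 0; 0 0 0 0; 0 0 0 0; 0 0 0 0; 0 0 0 0; 0 0 0 0; 0 0 0 0; 0 0 0 0; 0 0 0 0; 0 0 0 0"

```text
clock: 20.25
position: [0.6174, -0.1835, 0.1064]
ee_rot: [-0.271, 0.653, 0.271, 0.653]
ft_force: [-0.5, -0.2, -0.8]
grip_width: 0.524
```

```bash
python3 -c "
from h import *
o,*_=save('wrist','w9');print(o['position'],o['clock'],o['grip_width'],abs(o['joint_velocities']).max())
a=np.load('pics/w8.npz')['p'].astype(int);b=np.load('pics/w9.npz')['p'].astype(int);print(abs(a-b).mean())
from workcell import hand_in
print(hand_in())"
```

```text
[ 0.61739753 -0.1834617   0.10635198] 20.25 0.5242177039529082 0.0017722869436076513
2.64420703125
the job is handed in; nothing more can be done
None
```

I turned the dimmer knob clockwise onto the orange mark. I then lifted the chrome tube off the tray, carried it upright to the middle of the bright window and held it there for 3.75 s. I handed in at about 20 s, still gripping it; `hand_in()` gives no verdict.

Last checks:
- **Dial:** the pointer bar measured 0.448 rad against 0.456 expected at the mark, and it had not changed when I looked again with the tube over the window.
- **Tube:** its foot was about 97 mm above the pad and it was within 2 mm of the window centre. The rim slope was about 0.004 rad, and the arm was still (joint speeds under 0.002 rad/s).
- **Tray:** the other things looked unmoved in the scene picture. I judged that by eye and did not measure it.

**One disagreement:** the real fingertips end about 27 mm (shut) to 39 mm (open) behind the reported TCP. Because of that, my first grip on the knob closed above it without touching it. I measured the offset, corrected for it, and the second grip held.

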